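# Open the terminal-panel jig and hold it

### The job

Get the jig ready for the next terminal panel: first slide the grey stop along its rail by the blue knob until its white pointer stands over the blue clip, and leave it there. Then pull the spring jaw open by the red handle until its white pointer stands over the red clip, and finish holding the handle there with the gripper - do not let go, the spring would shut it. Leave the other things on the bench where they are.

Things in the scene. Friction and masses are not known exactly. Their poses are not given: they have to be found in the camera images.
- jig: panel jig fixed to the bench (sizes in mm): dark base 180 (x) x 400 (y), aluminium rail along y. Origin on the bench (z = 0) on the rail's line; z up. From -y to +y: red handle, green bearing block (top z = 68), spring jaw, open bed, grey stop with blue knob, end block. Black scale strip with both clips along the rail's +x side (x = 51 to 81, top z = 20). The handle (z = 102) is the tallest part
- blue_clip: flat blue clip on the scale strip, the mark for the stop: 50 (x) by 10 (y) by 6 high; fixed; origin at the centre of its underside, z = 20; axes parallel to the jig's. It lies 20 to 115 mm from the stop's starting place, towards the jig's -y
- red_clip: flat red clip on the scale strip, the mark for the spring jaw: 50 (x) by 10 (y) by 6 high; fixed; origin at the centre of its underside, z = 20; axes parallel to the jig's. It lies 35 to 60 mm from the jaw's rest place, towards the jig's -y
- stop: grey stop (80 x 50 x 31 block, with knob and pointer) that slides along the rail; axes parallel to the jig's, origin at z = 0 under its middle. It starts near the outer (+y) end, at jig y = 160 to 190, and can slide towards the jig's -y as far as jig y = 55. About 3 N of friction; it stays where it is left
- stop_knob (a point): the blue round upright knob on top of the stop, 24 diameter, 34 high; this point is on its axis, 80 above the bench; its top is at z = 98 and the stop's top at z = 56. Axes parallel to the jig's. It moves with the stop, at the same jig y as the stop's pointer
- stop_pointer (a point): point on the stop's white pointer, a 4 wide needle reaching in +x over the scale strip, 6 short of its tip; it passes 4 above the clips, freely
- jaw: spring jaw with its pull rod, red handle and pointer, one piece that slides along the rail; axes parallel to the jig's, origin at z = 0 under the jaw head (80 x 20, top z = 71). At rest at jig y = -30; it opens towards the jig's -y, by up to 70 mm. A spring pulls it back: about 4.5 N at rest plus 1.5 N per 10 mm; it runs back if let go
- pull_handle (a point): the red upright handle block at the outer (-y) end of the jaw's pull rod: 52 (x) by 18 (y, the pull direction) by 74 high; this point is its middle, 65 above the bench, so its top is at z = 102 and its underside at z = 28. Axes parallel to the jig's. The 10 thick rod enters it at z = 45; at rest 36 mm is free between it and the bearing block
- jaw_pointer (a point): point on the spring jaw's white pointer, a 4 wide needle reaching in +x over the scale strip, 6 short of its tip; it passes 4 above the clips, freely
- panel_a: bystander: a finished terminal panel: black plate 100 x 100 x 6 with four upright posts, 56 high, red and blue caps; origin at the centre of its underside
- panel_b: bystander: a second such panel, the same size
- bowl: bystander: open steel bowl, 116 across, 40 high; origin under its centre
- tin: bystander: green tin with a black lid, 96 across, 120 high; origin under its centre
- screwdriver: bystander: yellow-handled screwdriver, 190 long, lying flat along its x axis
- post: bystander: one loose terminal post standing upright on a 30 x 30 foot, black with a red cap, 46 high; origin under its centre
- cutter: bystander: black and yellow knife, 140 x 26 x 20, lying flat along its x axis; origin under its centre

How it is judged (in metres and radians):
On the way, in this order (a step that is already met when the one before it is completed fails the run):
1. the stop's pointer stands over the blue clip, at rest (y of stop_pointer in the frame of blue_clip between -0.0055 and 0.0055 m and linear speed of stop below 0.01 m/s), for 0.2 s.
2. the jaw's pointer is drawn over the red clip and held there by the fingers (all of step 1 and y of jaw_pointer in the frame of red_clip between -0.0055 and 0.0055 m and linear speed of jaw below 0.01 m/s and contact force between jaw and the fingers above 2 N), for 0.5 s.
At the end, for the whole second after the job is handed in: The stop's pointer is within 5.5 mm of the blue clip's middle along the rail and at rest; the jaw's pointer is within 5.5 mm of the red clip's middle and at rest (each slower than 10 mm/s), with the fingers on the jaw piece, by its handle (more than 2 N) (all of step 2); the arm keeps its last pose, push and grip.
It fails at once if a bystander is shifted by more than 25 mm (distance of any of panel_a, panel_b, bowl, tin, screwdriver, post, cutter from where it was at the start of the episode above 0.025 m).
It also fails if it takes over 53 s, if anything falls off the work surface, if the arm or the gripper's body presses on something with over 40 N, if the wrist force passes 120 N, or if a joint passes its speed limit or range.

### The arm

A 6-joint arm with a two-finger parallel gripper is mounted at the origin on the work surface. World frame = base frame: x ahead of the robot, y to its left, z up, the work surface at z = 0. Lengths are in mm, angles in degrees, forces in N, time in s.
With the tool pointing down it reaches from about 300 to 850 mm from the base axis. Payload 4.2 kg.
Tool frame: the origin (TCP) lies at the very end of the fingers, on their centre line; the grasp point (between the pads) lies 19 mm behind it (env.tcp_to_grasp is the distance from the TCP to the grasp point, in mm); z points along the fingers, y is the line along which they close (so a half turn about z gives the same grasp; the last joint's range is limited). The gripper opens to 91 mm and grips with 3 to 60 N. Pads are 32 mm wide; open, the fingers measure 118 mm over their backs; the gripper's body (76 mm by 178 mm) begins 60 mm behind the grasp point.
Start: joints at [69.614, 18.312, 89.639, -0, 72.044, -1.146], TCP at [189.479, 542.9, 213.976] pointing down, gripper open.
Joint ranges: [-177.97, 177.97], [-48.28, 115.42], [12.27, 149.76], [-77.06, 257.06], [2.81, 150.46], [-146.56, 146.56]. Speed limits (degrees/s): [147.25, 147.25, 180, 180, 180, 180].

### API

Orientations are given as [roll, pitch, yaw] about the fixed x, y, z axes, in that order (R = Rz(yaw) Ry(pitch) Rx(roll)).
In Python, from workcell import env gives the robot as it stands.
- The arm moves only by the tool move_arm, never from a script. Its argument "plan" is a list of rows, each a list of 3 entries, a list of its own where there are three numbers: the shift along the world's x, y, z in cm, then the turn about the world's z in degrees, then the closure, from 0 (fully open) to 1 (shut). In form: [[[x, y, z], turn, claw], ...]. A call has 1 to 5 rows; each row shifts and turns the commanded pose from where the row before left it; what a row does not reach is not made up. A row lasts 1/10 s, in which the tool goes at most 50 mm and 8.59 degrees, less where a joint would pass 70% of its speed; a pose out of reach is approached as far as the arm can. A call is refused whole if a number of a shift passes 5 or a number of a turn 8.59, either way. A call with a gripper value outside its range is refused whole. The fingers move at their own pace and stop on an object; "squeeze" is the grip in N (left out, the last holds). Time passes only in rows, so rows that do not move let the fingers close. It gives the time, the measured TCP pose, the force, the opening and the grip force at its end, in the units of the state.
- env.state(): the state, without advancing time (a new reading comes with each control period).
- env.grab_frame(name): name is "scene" or "top" or "wrist"; returns a dict with "frame" (400x640x3 uint8, red, green, blue), "z_map" (400x640 float32, mm along the optical axis (not along the pixel's ray), 0 where there is no reading), "fovy" (degrees; the focal length in pixels is half the picture's height over the tangent of half this angle, whatever the lens; pixels are square), "cx", "cy" (the principal point, pixels), "D" ([k1, k2, p1, p2, k3] as OpenCV has them; the pictures are not rectified), "position" and "orientation" of the camera in the world. Camera axes: x right, y down, z forward; pixel columns grow to the right and rows downward; lengths in mm; the calibration is good to about 2 mm. A picture is of the moment at which its call begins.
- env.job_done(): hands the job in; it is judged then, once.
Trained networks look in a picture, given as the dict that the camera call returned (one of the last four; its "shot" number tells which), for a name from the list of things; names that differ only in an ending like _2 or _b are one class to them, and where a whole thing is asked for, a point or a joint stands for the part that bears it (a point fixed in the world has none). Each returns a list of dicts, best first, with "score" (0 to 1); they miss things now and then, are a little off and sometimes report something else, mostly with a low value. They report only what shows in the picture. A call takes as long as a camera call.
- env.search_frame(picture, label): "point" ([column, row] in pixels, amid what is visible of it).
- env.landmark_of(picture, label): "point" ([column, row] in pixels: a listed point, or the origin of a listed thing).
The state is a dict: "time_s": time; "qpos": joint angles; "qvel": joint speeds; "effort": joint torques, N m; "ee_pos": TCP position; "ee_rot": TCP orientation; "force": force on the tool from outside, world axes, zero at the start; "torque": the same for the moment, N m; "gripper_width": finger opening in mm; "gripper_force": force on a finger pad.
Only numpy, scipy, OpenCV 4.12 (cv2) and the standard library are available. Lean on these libraries where they do the work, as an engineer would, in place of code of your own. Each camera call takes 0.05 s, during which the arm holds its last target. There are 200 camera calls.

## Working session

There is one attempt and no reset: what is moved stays moved. The work goes in short steps, Python scripts to look and compute and a tool call to move; the robot and the scene stay as the last step left them, time stands still between calls to the robot, and variables do not carry over. Pictures are saved under pics/ and viewed, at most 10 in all, crops included, and the job is handed in when it is done.

Besides the shell and the picture viewer there is one more tool, called after ">>>" in YAML: its name, and indented under it one key for each argument. move_arm: Moves the arm, as the interface text tells. Its arguments: {"type":"object","properties":{"plan":{"type":"array","items":{"type":"array"}},"squeeze":{"type":"number"}},"required":["plan"]}

```bash
mkdir -p pics
cat > h.py <<'E'
import numpy as np, cv2
from scipy.spatial.transform import Rotation as R
from workcell import env
def rot(o):
    o=np.array(o,float)
    return o if o.shape==(3,3) else R.from_euler('xyz',o,degrees=True).as_matrix()
def ray(p,uv):
    f=200/np.tan(np.radians(p['fovy'])/2)
    K=np.array([[f,0,p['cx']],[0,f,p['cy']],[0,0,1]])
    u=cv2.undistortPoints(np.array([[uv]],float),K,np.array(p['D'],float))[0,0]
    return rot(p['orientation'])@np.array([u[0],u[1],1.])
def atz(p,uv,z):
    d=ray(p,uv);o=np.array(p['position']);return o+d*(z-o[2])/d[2]
def depth(p,uv):
    c,r=int(round(uv[0])),int(round(uv[1]));w=p['z_map'][max(r-1,0):r+2,max(c-1,0):c+2];w=w[w>0]
    return np.array(p['position'])+ray(p,uv)*np.median(w) if len(w) else None
def save(p,n): cv2.imwrite('pics/'+n,cv2.cvtColor(p['frame'],cv2.COLOR_RGB2BGR))
Z=dict(jig=0,blue_clip=20,red_clip=20,stop_knob=80,stop_pointer=30,jaw_pointer=30,pull_handle=65,stop=0,jaw=0)
E
cat > a.py <<'E'
from h import *
np.set_printoptions(precision=1,suppress=True)
for c in ['top','scene']:
    p=env.grab_frame(c); save(p,c+'0.png'); print(c,p['position'],p['orientation'],p['fovy'])
    for n,z in Z.items():
        for d in env.landmark_of(p,n)[:2]: print(n,round(d['score'],2),np.array(d['point']),atz(p,d['point'],z))
    for n in ['panel_a','bowl','tin','screwdriver','post','cutter']:
        for d in env.landmark_of(p,n)[:2]: print(n,round(d['score'],2),np.array(d['point']),atz(p,d['point'],0)[:2])
print(env.state())
E
python3 a.py
```

```text
top [ 258.3  -43.8 1376.5] [-166.4   -0.   -87. ] 47.222440979185116
jig 0.66 [297.1 205.2] [559.7  40.9   0. ]
blue_clip 0.58 [260.7 180.2] [628.  156.7  20. ]
red_clip 0.5 [324.7 183. ] [629.5 -40.5  20. ]
stop_knob 0.64 [237.1 199.8] [548.9 211.6  80. ]
stop_pointer 0.95 [242.7 178.6] [627.4 210.7  30. ]
jaw_pointer 0.84 [308.9 180.8] [631.2   8.   30. ]
pull_handle 0.96 [356.3 203.4] [ 560.1 -136.5   65. ]
stop 0.68 [242.8 204. ] [554.5 208.5   0. ]
jaw 0.64 [305.4 202.2] [570.5  16.    0. ]
panel_a 0.65 [259.3 149.8] [733.1 172.5]
bowl 0.57 [314.5 153.9] [728.7  -3.4]
tin 0.94 [159.6 244.8] [414.8 449.3]
screwdriver 0.81 [263.8 252.7] [408.3 131.6]
post 0.69 [324.7 245.5] [439.8 -50.3]
cutter 0.72 [478.2 251.9] [ 444.5 -514.2]
scene [1018.8 -735.8 1292.2] [-144.9   -0.2   32.6] 42.06884941436126
jig 0.97 [323.9 192.7] [564.3  44.9   0. ]
blue_clip 0.63 [360.4 171.1] [622.9 162.3  20. ]
red_clip 0.56 [167.  319.4] [ 443.9 -514.8   20. ]
red_clip 0.44 [327.6 217.3] [626.2 -34.9  20. ]
stop_knob 0.68 [349.7 141.4] [557.7 201.4  80. ]
stop_knob 0.21 [295.2 149.5] [435.6  84.7  80. ]
[... 258 characters left out ...]
[401.1 111.9] [607.8 471.1]
bowl 0.67 [365.7 229.6] [734.5  -0.1]
tin 0.58 [348.9  91.3] [408.7 460.5]
screwdriver 0.5 [297.2 149.8] [403.2 141.3]
screwdriver 0.17 [288.8 226.5] [ 541.9 -111.5]
post 0.48 [266.8 192.7] [418.9 -48.6]
post 0.42 [359.  173.4] [617.5 166.2]
cutter 0.59 [348.   91.8] [407.3 456.6]
{'time_s': 1.6, 'qpos': array([69.6, 18.3, 89.6,  0. , 72. , -1.1]), 'qvel': array([ 0. , -0.1, -0. ,  0.1,  0. ,  0. ]), 'effort': array([  0. , -41.2, -23.2,   0.1,   0. ,  -0. ]), 'ee_pos': array([189.5, 542.9, 214. ]), 'ee_rot': array([180. ,  -0. , 160.8]), 'force': array([-0.4,  0.4,  0.2]), 'torque': array([-0.,  0.,  0.]), 'gripper_force': 0.0, 'gripper_width': 90.95066023973284}
```

```bash
python3 -c "
import cv2
a=cv2.imread('pics/top0.png')[130:270,200:400];cv2.imwrite('pics/t1.png',cv2.resize(a,(800,560),interpolation=cv2.INTER_CUBIC))"
```

```text
(no output)
```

View pics/t1.png

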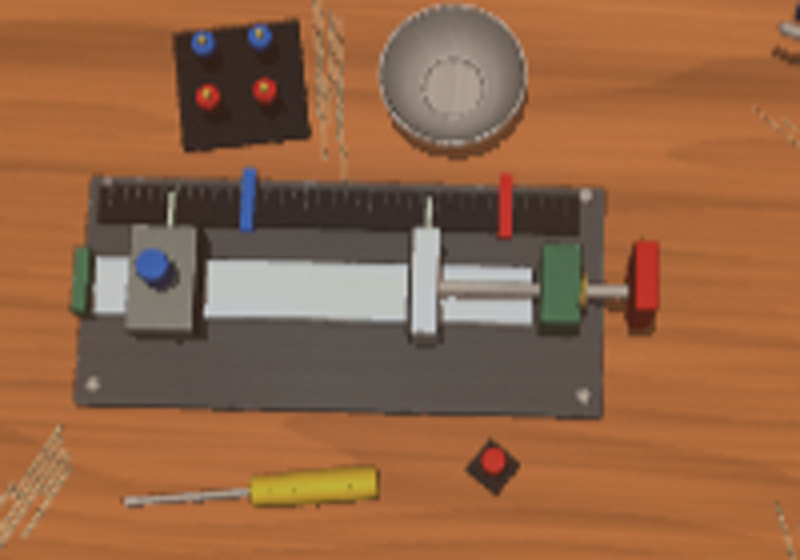

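View pics/scene0.png

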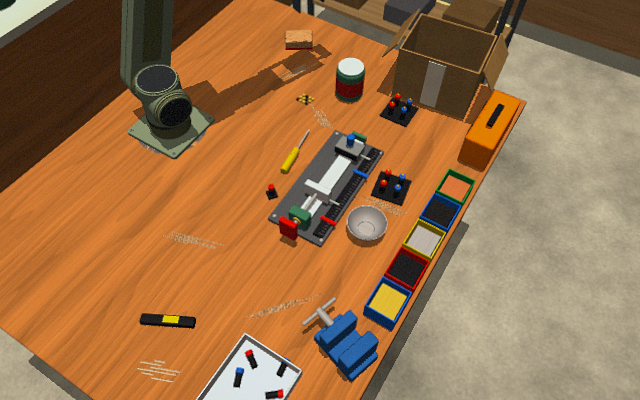

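The crop shows the knob at about (238,197), the blue clip at (262,180), the red clip at (326,181), the stop and jaw pointers at (243,182) and (307,183), and the handle at (361,202). The rail runs almost along world y. I'll refine this with colour segmentation and depth.

```bash
cat > b.py <<'E'
from h import *
np.set_printoptions(precision=1,suppress=True)
def pts(p):
    f=200/np.tan(np.radians(p['fovy'])/2);K=np.array([[f,0,p['cx']],[0,f,p['cy']],[0,0,1]])
    v,u=np.mgrid[0:400,0:640]
    n=cv2.undistortPoints(np.dstack([u,v]).reshape(-1,1,2).astype(float),K,np.array(p['D'],float))[:,0]
    P=np.c_[n,np.ones(len(n))]*p['z_map'].reshape(-1,1)
    return (P@rot(p['orientation']).T+p['position']).reshape(400,640,3)
def seg(p,box=(450,690,-240,260)):
    X=pts(p);h=cv2.cvtColor(p['frame'],cv2.COLOR_RGB2HSV).astype(int);H,S,V=h[...,0],h[...,1],h[...,2]
    ins=(X[...,0]>box[0])&(X[...,0]<box[1])&(X[...,1]>box[2])&(X[...,1]<box[3])&(p['z_map']>0)
    col=dict(blue=(H>100)&(H<125)&(S>130)&(V>60),red=((H<4)|(H>174))&(S>150)&(V>70),green=(H>45)&(H<85)&(S>80),white=(S<60)&(V>150))
    for c,m in col.items():
        m=(m&ins).astype('uint8')
        n,l,st,ce=cv2.connectedComponentsWithStats(m,connectivity=8)
        for i in range(1,n):
            if st[i,4]<5: continue
            q=X[l==i];zt=np.percentile(q[:,2],90);t=q[q[:,2]>zt-6]
            print(c,st[i,4],'px',ce[i],'mean',q.mean(0),'top',t.mean(0),'min',t.min(0),'max',t.max(0))
if __name__=='__main__':
    for c in ['top','scene']:
        p=env.grab_frame(c);print(c);seg(p)
E
python3 b.py
```

```text
top
blue 45 px [261.4 180. ] mean [627.2 153.8  25.7] top [625.7 153.6  26.6] min [603.8 149.3  23.4] max [650.3 158.3  33.4]
blue 42 px [237.5 196. ] mean [556.2 207.9  98.6] top [556.1 207.6  99. ] min [546.7 198.2  95.6] max [565.3 218.7 102.4]
red 48 px [325.9 181.8] mean [632.3 -44.1  25.2] top [634.5 -44.   26.7] min [611.8 -48.1  22.8] max [657.3 -40.   30.6]
red 81 px [361.  198.6] mean [ 566.5 -146.9  101.4] top [ 565.6 -147.   102.1] min [ 542.5 -153.3   98.5] max [ 589.8 -140.1  107.6]
white 6 px [345.8 178.2] mean [ 649.3 -104.9   16.9] top [ 647.4 -103.8   19.5] min [ 644.7 -105.4   17.3] max [ 649.6 -102.1   23.3]
white 8 px [242.  182.5] mean [612.9 210.2  37.9] top [596.  204.8  60.9] min [596.  204.8  60.9] max [596.  204.8  60.9]
white 5 px [307. 182.] mean [625.7  13.4  34.8] top [625.7  13.4  34.8] min [618.8  12.9  33.1] max [632.3  13.8  37.1]
white 165 px [305.9 199.2] mean [563.6  12.1  70.8] top [563.8  12.1  71.6] min [524.4   2.8  68.7] max [603.9  22.   78.7]
white 84 px [228. 201.] mean [556.2 249.9  24. ] top [556.  250.   24.6] min [536.5 240.2  21.4] m
[... 1589 characters left out ...]
63.9 -33.5  52.3] min [559.5 -74.4  48. ] max [570.3  -0.4  66.8]
white 107 px [314.5 206.6] mean [577.  -28.   26.9] top [577.1 -28.6  28.1] min [565.8 -75.4  22.5] max [594.7   0.6  72.1]
white 18 px [334.  201.7] mean [617.6  13.8  32.9] top [617.6  13.8  32.9] min [604.1  10.3  30. ] max [631.3  17.5  36.6]
white 6 px [273.8 215.2] mean [ 490.  -111.2   16.5] top [ 490.  -111.2   16.5] min [ 488.2 -115.6   13.2] max [ 493.  -108.7   18.6]
white 5 px [347. 221.] mean [684.9 -26.6  39.8] top [686.  -28.7  41.8] min [681.9 -32.3  39.6] max [688.2 -21.7  44.5]
white 6 px [321.  239.5] mean [ 648.3 -106.    17. ] top [ 648.3 -106.    17. ] min [ 645.5 -107.3   13.7] max [ 651.3 -103.9   18.9]
```

>>> move_arm:
  plan:
    - [[3.6,-3.3,0],2.1,0]
    - [[3.6,-3.3,0],2.1,0]
    - [[3.6,-3.3,0],2.1,0]
    - [[3.6,-3.3,0],2.1,0]
    - [[3.6,-3.3,0],2.1,0]

```text
time_s: 2.2
ee_pos: [370.7, 376.5, 214.2]
ee_rot: [180.0, 0.0, 171.4]
force: [0.6, -0.1, 0.5]
gripper_width: 91.4
gripper_force: 0.0
```

>>> move_arm:
  plan:
    - [[3.6,-3.3,0],2.1,0]
    - [[3.6,-3.3,0],2.1,0]
    - [[3.6,-3.3,0],2.1,0]
    - [[3.6,-3.3,0],2.1,0]
    - [[0,0,0],0,0]

```text
time_s: 2.7
ee_pos: [517.4, 242.0, 213.7]
ee_rot: [-179.9, 0.1, 179.3]
force: [-0.2, 1.2, 0.6]
gripper_width: 90.9
gripper_force: 0.0
```

>>> move_arm:
  plan:
    - [[3.9,-2.5,0],2.4,0]
    - [[0,-1,-3],0,0.2]
    - [[0,0,0],0,0.2]
    - [[0,0,0],0,0.2]

```text
time_s: 3.1
ee_pos: [551.5, 211.5, 183.8]
ee_rot: [180.0, -0.1, -177.9]
force: [0.3, -0.1, 0.9]
gripper_width: 73.6
gripper_force: 0.0
```

Run:
```python
from b import *
print(env.state())
p=env.grab_frame('wrist');save(p,'w1.png')
seg(p)
```

```text
{'time_s': 3.1, 'qpos': array([ 19.8,  20.9,  90.2,   0. ,  69. , -72.2]), 'qvel': array([ 0.9, -1.1, -1.8, -0.1, -0.3, -0.2]), 'effort': array([ -0.7, -41.7, -21.8,  -0.1,   0.1,  -0. ]), 'ee_pos': array([551.5, 211.5, 183.8]), 'ee_rot': array([ 180. ,   -0.1, -177.9]), 'force': array([ 0.3, -0.1,  0.9]), 'torque': array([ 0.1,  0. , -0.1]), 'gripper_force': 0.0, 'gripper_width': 73.55652341291612}
blue 942 px [315.7 202.3] mean [555.3 206.7  94.2] top [557.1 206.7  97.8] min [546.  195.   92.8] max [569.5 218.3 100.1]
blue 347 px [258.9 243.9] mean [617.5 152.5  29.3] top [617.5 152.6  29.6] min [518.7 146.2  21.2] max [635.4 194.4 276.6]
red 160 px [ 66.7 233.1] mean [607.7 -28.2  46. ] top [607.5 -27.5  47. ] min [515.6 -51.   21. ] max [625.9 148.7 277. ]
green 2166 px [ 16.8 187. ] mean [565.4 -74.9  42.6] top [573.3 -74.2  60.1] min [537.8 -76.9  54.6] max [595.4 -71.7  68.4]
white 6987 px [146.8 124.2] mean [507.2  41.9  11.9] top [507.2  41.9  11.9] min [473.6 -99.9   9.1] max [540.9 104.8  38.9]
white 4015 px [264.7 113.7] mean [494.2 155.7  11.9] top [494.2 155.7  11.9] mi
[... 5983 characters left out ...]
an [632.7 168.1  20.5] top [632.7 168.1  20.5] min [629.5 168.1  20. ] max [635.8 168.2  20.8]
white 9 px [305.2 255.1] mean [631.5 197.6  20.8] top [631.5 197.6  20.8] min [628.  197.3  19.6] max [634.8 198.4  21.6]
white 8 px [325.1 254.6] mean [630.1 217.5  21.1] top [630.1 217.5  21.1] min [627.3 217.3  20.2] max [633.8 218.3  21.9]
white 8 px [335.1 254.6] mean [630.  227.6  20.6] top [630.  227.6  20.6] min [627.1 227.4  19.6] max [633.6 228.4  21. ]
white 7 px [345. 255.] mean [629.9 237.5  21. ] top [629.9 237.5  21. ] min [626.3 237.3  20.1] max [633.3 237.8  21.7]
white 7 px [355. 255.] mean [629.4 247.6  21.2] top [629.4 247.6  21.2] min [626.2 247.4  20.6] max [632.8 247.8  21.6]
```

View pics/w1.png

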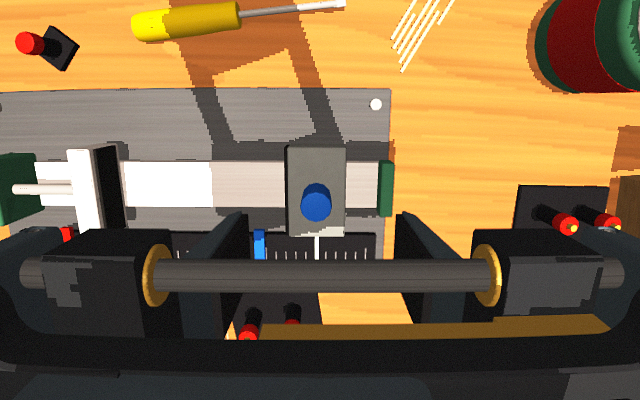

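The wrist view shows the knob at (316,203), between the open fingers, and the blue clip at (259,244). The stop needs to travel about 56 mm. Next I descend and grip.

>>> move_arm:
  plan:
    - [[0.5,-0.45,-3],0,0.2]
    - [[0,0,-4.5],0,0.2]
    - [[0,0,-4.5],0,0.4]
    - [[0,0,0],0,0.8]
    - [[0,0,0],0,1]
  squeeze: 20

```text
time_s: 3.65
ee_pos: [557.9, 207.6, 65.4]
ee_rot: [180.0, 0.1, -177.9]
force: [0.1, 0.8, 0.3]
gripper_width: 51.7
gripper_force: 0.0
```

>>> move_arm:
  plan:
    - [[0,0,0],0,1]
    - [[0,0,0],0,1]
    - [[0,0,0],0,1]

```text
time_s: 3.95
ee_pos: [558.6, 206.9, 66.0]
ee_rot: [179.9, 0.2, -177.9]
force: [-0.4, -0.0, 0.1]
gripper_width: 27.9
gripper_force: 0.0
```

>>> move_arm:
  plan:
    - [[0,0,0],0,1]
    - [[0,0,0],0,1]
    - [[0.03,-1,0],0,1]
    - [[0.03,-1,0],0,1]
    - [[0.03,-1,0],0,1]

```text
time_s: 4.45
ee_pos: [559.2, 177.5, 65.6]
ee_rot: [179.8, 0.2, -178.0]
force: [-0.8, 3.4, 6.3]
gripper_width: 23.4
gripper_force: 20.0
```

>>> move_arm:
  plan:
    - [[0.03,-1,0],0,1]
    - [[0.03,-1,0],0,1]
    - [[0,-0.5,0],0,1]
    - [[0,0,0],0,1]
    - [[0,0,0],0,1]

```text
time_s: 4.95
ee_pos: [560.0, 151.2, 65.6]
ee_rot: [180.0, 0.2, -178.0]
force: [-0.2, -0.7, 6.4]
gripper_width: 23.5
gripper_force: 20.0
```

Run:
```python
from b import *
s=env.state();print(s['ee_pos'],s['force'],s['gripper_width'])
p=env.grab_frame('wrist')
cv2.imwrite('pics/w2.png',cv2.resize(cv2.cvtColor(p['frame'],cv2.COLOR_RGB2BGR)[180:280,220:420],(800,400)))
X=pts(p)
for n in ['stop_pointer','blue_clip']:
    for d in env.landmark_of(p,n)[:1]: print(n,d['score'],d['point'],atz(p,d['point'],30 if 'po' in n else 26))
p=env.grab_frame('scene')
for n in ['stop_pointer','blue_clip']:
    for d in env.landmark_of(p,n)[:1]: print(n,d['score'],d['point'],atz(p,d['point'],30 if 'po' in n else 20))
```

```text
[560.  151.2  65.6] [-0.2 -0.7  6.4] 23.469726382969387
stop_pointer 0.75 [318.7, 317.6] [627.6 151.2  30. ]
blue_clip 0.46 [319.3, 313.3] [627.  151.6  26. ]
stop_pointer 0.75 [358.3, 169.4] [617.4 157.4  30. ]
blue_clip 0.6 [360.5, 172.1] [625.1 159.1  20. ]
```

View pics/w2.png

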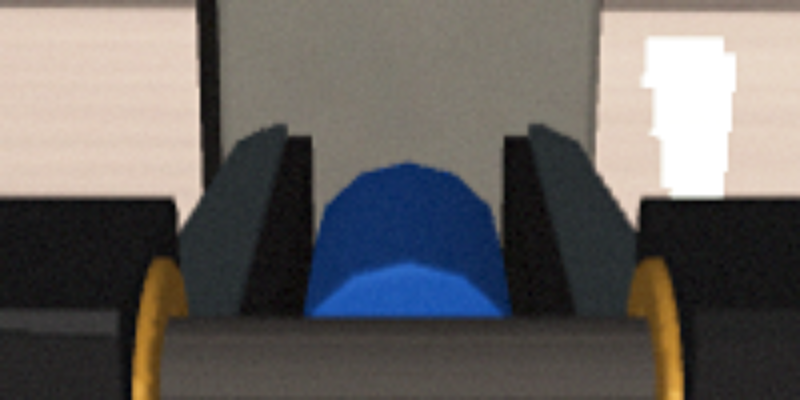

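The crop shows the knob centred in the fingers, and the networks put the pointer within about 1 mm of the clip. I'll release, lift and check.

>>> move_arm:
  plan:
    - [[0,0,0],0,0.3]
    - [[0,0,0],0,0.3]
    - [[0,0,0],0,0.3]
    - [[0,0,4],0,0.3]
    - [[0,0,4.5],0,0.3]

```text
time_s: 5.75
ee_pos: [557.4, 151.1, 147.8]
ee_rot: [-179.9, -0.3, -177.9]
force: [1.2, 0.5, 0.1]
gripper_width: 60.7
gripper_force: 0.0
```

>>> move_arm:
  plan:
    - [[0,-5,0],0,0.4]
    - [[0,-5,0],0,0.4]
    - [[0,-5,0],0,0.4]
    - [[0,-5,0],0,0.4]
    - [[0,0,0],0,0.45]

```text
time_s: 6.25
ee_pos: [558.7, -54.0, 148.8]
ee_rot: [-179.9, -0.0, -178.3]
force: [-0.3, 1.4, -0.2]
gripper_width: 51.4
gripper_force: 0.0
```

Run:
```python
from b import *
s=env.state();print(s['time_s'],s['ee_pos'],s['ee_rot'],s['gripper_width'])
q=env.grab_frame('top')
a=cv2.cvtColor(q['frame'],cv2.COLOR_RGB2BGR)[165:225,225:385]
p=env.grab_frame('wrist')
b=cv2.cvtColor(p['frame'],cv2.COLOR_RGB2BGR)
cv2.imwrite('pics/t3.png',np.vstack([cv2.resize(a,(640,240),interpolation=cv2.INTER_CUBIC),b[:340]]))
for P in (q,p):
  for n in ['stop_pointer','blue_clip','jaw_pointer','red_clip','stop_knob','pull_handle']:
    for d in env.landmark_of(P,n)[:1]: print(n,round(d['score'],2),np.array(d['point']),atz(P,d['point'],Z[n]))
seg(p,(540,600,-240,-130))
```

```text
6.25 [558.7 -54.  148.8] [-179.9   -0.  -178.3] 51.41096887029982
stop_pointer 0.91 [260.4 179.4] [627.7 156.4  30. ]
blue_clip 0.58 [263.4 179.6] [630.3 148.5  20. ]
stop_knob 0.55 [257.9 199.4] [553.4 151.1  80. ]
pull_handle 0.44 [358.  200.1] [ 570.3 -141.1   65. ]
jaw_pointer 0.71 [543.6  14.7] [415.9 114.6  30. ]
red_clip 0.71 [326. 268.] [635.6 -45.1  20. ]
stop_knob 0.89 [598.2 213.7] [559.2 150.5  80. ]
red 2940 px [187.3 200.1] mean [ 557.5 -144.3   81. ] top [ 556.2 -147.9  101.1] min [ 542.3 -157.3   96.2] max [ 571.6 -140.3  103.7]
white 114 px [215.3 201. ] mean [ 566.9 -134.9   49.2] top [ 566.9 -134.9   49.2] min [ 563.7 -140.4   45.6] max [ 571.1 -130.1   52. ]
```

View pics/t3.png

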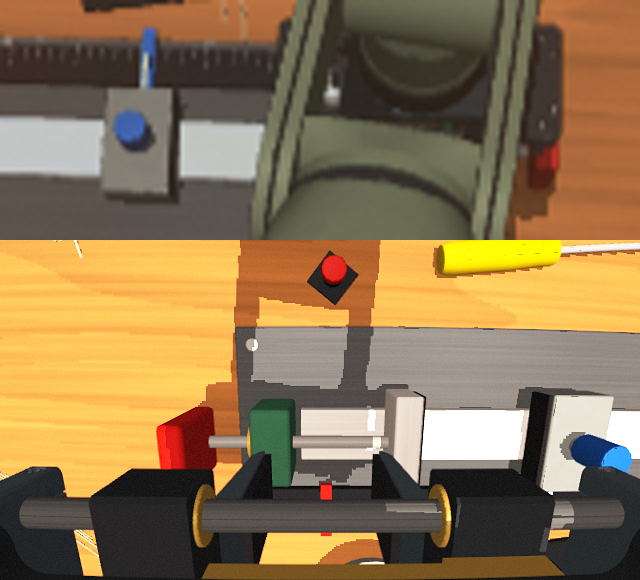

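The top view shows the stop's white needle lying on the blue clip at about (261,182). The wrist view shows the red handle free at (187,200). Now I go to the handle.

>>> move_arm:
  plan:
    - [[0.4,-4.7,0],0,0.45]
    - [[0.4,-4.6,0],0,0.45]
    - [[0,0,-3],0,0.45]
    - [[0,0,0],0,0.45]

```text
time_s: 7.35
ee_pos: [564.4, -142.0, 115.8]
ee_rot: [179.9, -0.4, -178.1]
force: [-1.0, 0.1, -0.4]
gripper_width: 50.4
gripper_force: 0.0
```

>>> move_arm:
  plan:
    - [[0.2,-0.5,0],0,0.45]
    - [[0,0,-2.5],0,0.45]
    - [[0,0,-2.5],0,0.45]
    - [[0,0,0],0,0.45]

```text
time_s: 7.75
ee_pos: [567.5, -145.5, 67.4]
ee_rot: [179.9, -0.3, -177.9]
force: [0.6, 0.6, -0.3]
gripper_width: 50.1
gripper_force: 0.0
```

>>> move_arm:
  plan:
    - [[0,0,0],0,0.8]
    - [[0,0,0],0,1]
    - [[0,0,0],0,1]
    - [[0,0,0],0,1]
    - [[0,0,0],0,1]
  squeeze: 50

```text
time_s: 8.25
ee_pos: [569.8, -148.7, 70.2]
ee_rot: [-179.8, 0.1, -178.0]
force: [-0.4, -6.6, 2.2]
gripper_width: 18.1
gripper_force: 50.0
```

Run:
```python
from b import *
s=env.state();print(s['time_s'],s['ee_pos'],s['force'],s['gripper_width'],s['gripper_force'])
p=env.grab_frame('scene')
X=pts(p)
for n in ['jaw_pointer','red_clip','stop_pointer','blue_clip','pull_handle']:
    for d in env.landmark_of(p,n)[:2]: print(n,round(d['score'],2),np.array(d['point']),atz(p,d['point'],Z[n]))
b=cv2.cvtColor(p['frame'],cv2.COLOR_RGB2BGR)[120:270,260:420]
cv2.imwrite('pics/s4.png',cv2.resize(b,(640,600),interpolation=cv2.INTER_CUBIC))
```

```text
8.25 [ 569.8 -148.7   70.2] [-0.4 -6.6  2.2] 18.057130864220206 49.97923135757446
jaw_pointer 0.7 [335.4 202.9] [622.3  14.1  30. ]
red_clip 0.71 [390.3 185.2] [725.1 164.5  20. ]
red_clip 0.52 [329.6 219.7] [635.3 -38.8  20. ]
stop_pointer 0.79 [357.9 168.9] [615.4 158.4  30. ]
blue_clip 0.45 [359.7 173. ] [624.7 154.7  20. ]
pull_handle 0.56 [288.5 228.8] [ 569.4 -149.4   65. ]
```

View pics/s4.png

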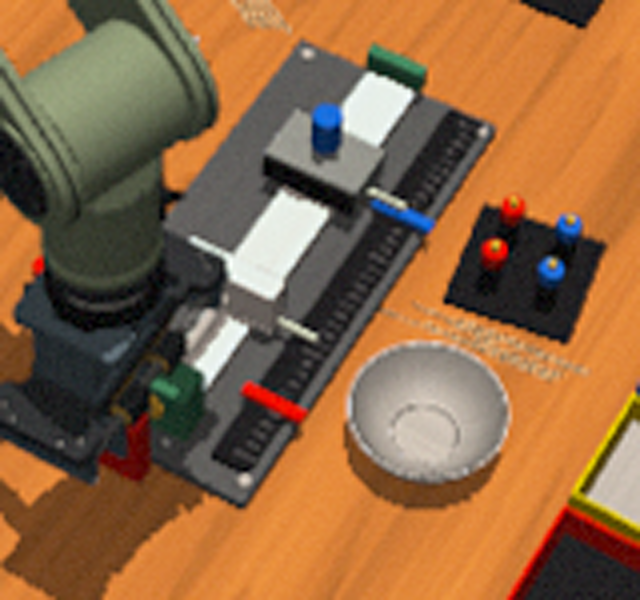

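The view shows the handle gripped and the jaw still at rest. The stop needle, ending at (362,172), looks slightly on the +y side of the blue clip. I'll measure that properly before pulling.

```bash
cat > c.py <<'E'
from b import *
def needle(c,n=3):
    for _ in range(n):
        p=env.grab_frame(c);X=pts(p);h=cv2.cvtColor(p['frame'],cv2.COLOR_RGB2HSV).astype(int);H,S,V=h[...,0],h[...,1],h[...,2]
        s=X[...,1]*.9996-X[...,0]*.0297
        x=X[...,0]*.9996+X[...,1]*.0297
        ok=(X[...,0]>604)&(X[...,0]<665)&(p['z_map']>0)&(s<215)&(s>-130)
        for nm,m in dict(blue=(H>100)&(H<125)&(S>130)&(V>60)&(X[...,2]>23.5)&(X[...,2]<29),red=((H<4)|(H>174))&(S>150)&(V>70)&(X[...,2]>23.5)&(X[...,2]<29),
              wstop=(S<90)&(V>110)&(X[...,2]>27)&(X[...,2]<45)&(s>100),wjaw=(S<90)&(V>110)&(X[...,2]>27)&(X[...,2]<45)&(s<50)).items():
            k=m&ok
            # colour centroid rows, projected at known heights
            vv,uu=np.where(k)
            if len(vv)==0: print(c,nm,'none');continue
            zz=26 if nm in('blue','red') else 32
            P=np.array([atz(p,(a,b),zz) for a,b in zip(uu,vv)]);sp=P[:,1]*.9996-P[:,0]*.0297
            print(c,nm,k.sum(),'s depth %.1f'%s[k].mean(),'z %.1f'%X[...,2][k].mean(),'s plane %.1f'%sp.mean(),'x %.0f-%.0f'%(x[k].min(),x[k].max()))
if __name__=='__main__':
    needle('scene',2);needle('top',1)
E
python3 c.py
```

```text
scene blue 24 s depth 133.6 z 26.2 s plane 133.7 x 610-654
scene red 40 s depth -63.1 z 26.0 s plane -63.1 x 608-656
scene wstop 15 s depth 134.1 z 34.3 s plane 135.7 x 610-634
scene wjaw 18 s depth -4.8 z 33.1 s plane -4.2 x 605-634
scene blue 30 s depth 132.7 z 26.2 s plane 132.9 x 610-655
scene red 41 s depth -63.9 z 26.2 s plane -63.7 x 607-655
scene wstop 17 s depth 134.0 z 33.8 s plane 135.3 x 610-634
scene wjaw 16 s depth -5.5 z 34.4 s plane -4.1 x 604-632
top blue 15 s depth 133.3 z 26.3 s plane 133.3 x 612-654
top red 29 s depth -63.2 z 26.0 s plane -63.2 x 610-655
top wstop 16 s depth 136.1 z 34.1 s plane 136.4 x 609-635
top wjaw 8 s depth -4.8 z 33.1 s plane -4.8 x 617-635
```

The stop offset comes out at about +1.5 mm, which is inside the tolerance. The jaw needs to travel about 58 mm.

>>> move_arm:
  plan:
    - [[0.03,-1,0],0,1]
    - [[0.03,-1,0],0,1]
    - [[0.03,-1,0],0,1]
    - [[0.03,-1,0],0,1]
    - [[0.03,-1,0],0,1]

```text
time_s: 9.2
ee_pos: [571.1, -194.2, 70.1]
ee_rot: [179.7, 0.1, -178.1]
force: [0.6, 13.1, 4.8]
gripper_width: 18.2
gripper_force: 50.0
```

>>> move_arm:
  plan:
    - [[0.02,-0.7,0],0,1]
    - [[0,0,0],0,1]
    - [[0,0,0],0,1]
    - [[0,0,0],0,1]

```text
time_s: 9.6
ee_pos: [571.3, -200.7, 70.1]
ee_rot: [179.7, 0.1, -178.1]
force: [-0.6, 11.8, 5.6]
gripper_width: 17.5
gripper_force: 50.0
```

Run:
```python
from c import *
s=env.state();print(s['time_s'],s['ee_pos'],s['force'],s['gripper_width'],s['gripper_force'])
needle('scene',3);needle('top',1)
p=env.grab_frame('scene')
b=cv2.cvtColor(p['frame'],cv2.COLOR_RGB2BGR)[120:270,260:420]
cv2.imwrite('pics/s5.png',cv2.resize(b,(640,600),interpolation=cv2.INTER_CUBIC))
```

```text
9.6 [ 571.3 -200.7   70.1] [-0.6 11.8  5.6] 17.538284257546167 50.04760801792145
scene blue 22 s depth 133.5 z 26.2 s plane 133.6 x 609-656
scene red 41 s depth -63.3 z 26.1 s plane -63.3 x 607-655
scene wstop 15 s depth 135.2 z 32.4 s plane 135.5 x 612-634
scene wjaw 24 s depth -57.3 z 34.4 s plane -56.0 x 603-636
scene blue 27 s depth 133.2 z 25.5 s plane 132.8 x 609-655
scene red 38 s depth -64.2 z 26.2 s plane -64.1 x 607-656
scene wstop 16 s depth 134.2 z 33.9 s plane 135.5 x 609-633
scene wjaw 24 s depth -56.5 z 33.1 s plane -55.9 x 603-633
scene blue 21 s depth 133.6 z 26.1 s plane 133.7 x 610-655
scene red 45 s depth -63.8 z 26.3 s plane -63.6 x 609-655
scene wstop 17 s depth 135.0 z 32.4 s plane 135.3 x 609-634
scene wjaw 25 s depth -56.7 z 33.7 s plane -55.7 x 603-634
top blue 15 s depth 133.4 z 26.0 s plane 133.4 x 612-654
top red 29 s depth -63.1 z 26.4 s plane -63.1 x 617-656
top wstop 15 s depth 136.2 z 32.1 s plane 136.2 x 611-637
top wjaw 7 s depth -57.0 z 33.5 s plane -57.0 x 614-635
```

View pics/s5.png

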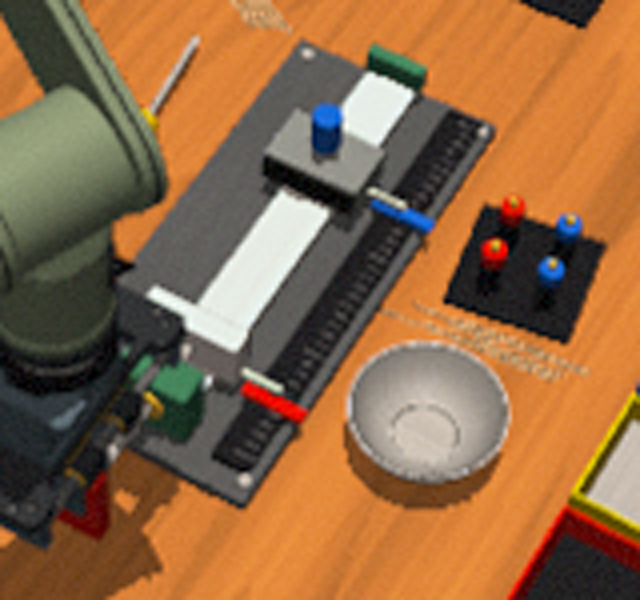

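The jaw needle sits at about (326,216), roughly 6.5 mm short of the red clip. I'll pull further.

>>> move_arm:
  plan:
    - [[0.02,-0.65,0],0,1]
    - [[0,0,0],0,1]
    - [[0,0,0],0,1]
    - [[0,0,0],0,1]

```text
time_s: 10.25
ee_pos: [571.5, -206.9, 70.1]
ee_rot: [179.7, 0.1, -178.1]
force: [-0.0, 12.7, 6.1]
gripper_width: 17.9
gripper_force: 50.1
```

Run:
```python
from c import *
s=env.state();print(s['time_s'],s['ee_pos'],s['force'],s['gripper_width'],s['gripper_force'])
needle('scene',2);needle('top',2)
p=env.grab_frame('top')
b=cv2.cvtColor(p['frame'],cv2.COLOR_RGB2BGR)[165:205,230:350]
p=env.grab_frame('scene')
a=cv2.cvtColor(p['frame'],cv2.COLOR_RGB2BGR)[145:235,300:390]
cv2.imwrite('pics/s6.png',np.vstack([cv2.resize(b,(540,180),interpolation=cv2.INTER_CUBIC),cv2.resize(a,(540,400),interpolation=cv2.INTER_CUBIC)]))
```

```text
10.25 [ 571.5 -206.9   70.1] [-0.  12.7  6.1] 17.894309239920283 50.05789339542389
scene blue 26 s depth 132.9 z 26.3 s plane 133.1 x 608-655
scene red 25 s depth -63.7 z 25.7 s plane -63.9 x 607-653
scene wstop 14 s depth 134.4 z 34.2 s plane 136.0 x 609-634
scene wjaw 22 s depth -63.5 z 33.0 s plane -62.9 x 605-633
scene blue 26 s depth 132.1 z 26.3 s plane 132.3 x 610-656
scene red 34 s depth -64.5 z 26.0 s plane -64.5 x 610-656
scene wstop 16 s depth 134.8 z 32.6 s plane 135.3 x 609-632
scene wjaw 22 s depth -63.7 z 33.5 s plane -62.9 x 603-633
top blue 12 s depth 134.0 z 26.5 s plane 134.0 x 619-654
top red 17 s depth -63.7 z 25.9 s plane -63.7 x 617-656
top wstop 14 s depth 135.9 z 33.0 s plane 136.1 x 611-636
top wjaw 7 s depth -63.0 z 34.9 s plane -63.1 x 614-634
top blue 14 s depth 133.1 z 26.7 s plane 133.2 x 618-654
top red 19 s depth -63.9 z 25.9 s plane -63.9 x 620-655
top wstop 16 s depth 136.2 z 33.3 s plane 136.4 x 611-635
top wjaw 7 s depth -63.0 z 34.8 s plane -63.1 x 615-635
```

View pics/s6.png

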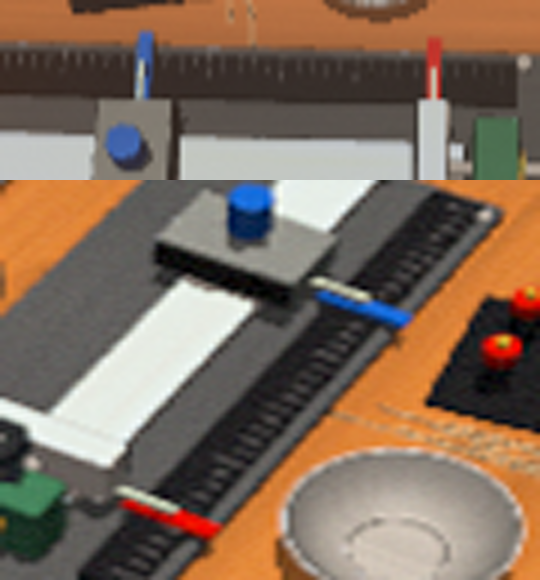

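In the last picture both needles lie on their clips, with clip colour visible on either side of each in the top view. The stop is about 2 mm off and the jaw under 1 mm, with the handle still held. I'm handing in.

```bash
python3 -c "
from workcell import env
print(env.job_done())"
```

```text
the job is handed in; nothing more can be done
None
```

I handed the job in with the stop's pointer about 2 mm from the blue clip's middle and the jaw's pointer within about 1 mm of the red clip's, the gripper still holding the handle at 50 N, at about 10 s; no verdict came back.

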